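Weigh a wax tin on the school lab's balance

TASK

Switch the balance on by pressing its round key, then stand the wax-filled tin upright in the middle of the steel pan, setting it down gently, and then press the square key to weigh it and after that the bar-shaped key to store the reading. Press the keys one at a time, each nearly all the way down and held for about half a second, then let it spring back; the worn keys sit at different heights and break under hard pushing (keep below 20 newtons), so feel for each one. Leave the cross-shaped key unpressed and the dish, jar and beaker where they are.

Things in the scene. Friction and masses are not known exactly. Their poses are not given: they have to be found in the camera images.
- balance: White generic electronic balance, fixed to the table, 280 mm deep (own x) by 230 wide (own y), flat housing top 52 mm high. Origin: centre of its underside on the table; x points from its key panel towards its pan, y along the key row, z up. The key panel is its front strip, on the robot's side.
- panel (a point): Centre of the key panel's face, at (-95, 0, 35) mm from the balance's origin. The panel slopes at 0.35 rad (20 deg): low on the robot's side, rising to the housing top. Four plain grey spring keys stand on it in one row along the balance's y, 49 mm apart (at y -73.5, -24.5, 24.5, 73.5 mm); which key is where varies from run to run.
- pan (a point): Centre of the upper face of the balance's round steel pan (110 mm across, 4 mm thick, fixed), 64 mm above the table and 62 mm from the balance's origin along its x.
- round_mount: Key whose grey cap is round, 26 mm across. Origin: on the panel's face under the cap's middle; z out of the panel at right angles (press along -z), x up the slope, y along the row. At rest the cap's face stands 10 to 20 mm above this origin: the worn keys have settled unequally, and neither this pose nor the joint tells how much; it must be felt or seen.
- round_key (a joint): Travel of the round key from its own rest height (m): 0 released, 0.008 at its hard stop. Spring: starts to move at 1.5 N, 4.3 N at 5 mm, 6 N at 8 mm, then a rigid stop. It counts as pressed beyond 5 mm, and springs back when let go.
- square_mount: Key whose grey cap is square, 25 x 25 mm. Origin: on the panel's face under the cap's middle; z out of the panel at right angles (press along -z), x up the slope, y along the row. At rest the cap's face stands 10 to 20 mm above this origin: the worn keys have settled unequally, and neither this pose nor the joint tells how much; it must be felt or seen.
- square_key (a joint): Travel of the square key from its own rest height (m): 0 released, 0.008 at its hard stop. Spring: starts to move at 1.5 N, 4.3 N at 5 mm, 6 N at 8 mm, then a rigid stop. It counts as pressed beyond 5 mm, and springs back when let go.
- bar_mount: Key whose grey cap is a long narrow bar, 42 mm up the slope by 14 mm wide. Origin: on the panel's face under the cap's middle; z out of the panel at right angles (press along -z), x up the slope, y along the row. At rest the cap's face stands 10 to 20 mm above this origin: the worn keys have settled unequally, and neither this pose nor the joint tells how much; it must be felt or seen.
- bar_key (a joint): Travel of the bar key from its own rest height (m): 0 released, 0.008 at its hard stop. Spring: starts to move at 1.5 N, 4.3 N at 5 mm, 6 N at 8 mm, then a rigid stop. It counts as pressed beyond 5 mm, and springs back when let go.
- cross_mount: Key whose grey cap is a plus-shaped cross, 32 x 32 mm, arms 10 mm wide. Origin: on the panel's face under the cap's middle; z out of the panel at right angles (press along -z), x up the slope, y along the row. At rest the cap's face stands 10 to 20 mm above this origin: the worn keys have settled unequally, and neither this pose nor the joint tells how much; it must be felt or seen.
- cross_key (a joint): Travel of the cross key from its own rest height (m): 0 released, 0.008 at its hard stop. Spring: starts to move at 1.5 N, 4.3 N at 5 mm, 6 N at 8 mm, then a rigid stop. It counts as pressed beyond 5 mm, and springs back when let go.
- tin: Small round aluminium tin filled with set wax (one rigid piece), 40 mm across, 20 mm high, about 60 g, loose on the table. Origin: centre of its underside, z up.
- dish: Bystander: closed shallow glass dish, 88 mm across, 14.5 mm high, loose. Origin: centre of its underside.
- jar: Bystander: amber jar with black cap, 48 mm across, 52 mm high, loose. Origin: centre of its underside.
- beaker: Bystander: small open glass beaker, 44 mm across, 50 mm high, loose. Origin: centre of its underside.
Mind the look-alikes: they are no part of the job. What is shaped like the tin but purple is not meant.

How it is judged:
By the outcome, as a careful person would: the job done as asked, in the order asked, and still so for the second after the job is handed in, with the robot touching nothing.
It also fails if it takes over 67 s, if anything falls off the work surface, if the arm or the gripper's body presses on something with over 40 N, if the wrist force passes 120 N, or if a joint passes its speed limit or range.

ROBOT

A 6-joint arm with a two-finger parallel gripper is mounted at the origin on the work surface. World frame = base frame: x ahead of the robot, y to its left, z up, the work surface at z = 0. Lengths are in m, angles in rad, forces in N, time in s.
With the tool pointing down it reaches from about 0.3 to 0.75 m from the base axis. Payload 8.5 kg.
Tool frame: the origin (TCP) lies where the fingers leave the gripper's body, on its centre line; the fingertips stand 64 mm ahead of it and the grasp point (between the pads) lies 45 mm ahead of it; z points along the fingers, x is the direction in which the jaws open and shut, and the axes are right-handed (so a half turn about z gives the same grasp; the last joint's range is limited). The gripper opens to 88 mm and grips with 3 to 60 N. Pads are 18 mm wide; open, the fingers measure 123 mm over their backs; the gripper's body (75 mm by 187 mm) begins 45 mm behind the grasp point.
Start: joints at [-1.496, 0.381, 1.297, -0, 1.464, -0.215], TCP at [0.157, -0.527, 0.303] pointing down, gripper open.
Joint ranges: [-3.11, 3.11], [-0.89, 2.33], [0.22, 2.48], [-1.42, 4.56], [0.17, 2.85], [-2.88, 2.88]. Speed limits (rad/s): [2.39, 2.39, 3.14, 3.14, 3.14, 3.14].

INTERFACE

Orientations are given as a 3x3 rotation matrix whose columns are the frame's x, y, z axes.
In Python, from cell import env, vision, hand_in gives the robot as it stands.
- The arm moves only by the tool step_arm, never from a script. Its argument "plan" is a list of rows, each a list of 3 entries, a list of its own where there are three numbers: the shift along the world's x, y, z in m, then the turn, a rotation vector about the world's x, y, z in rad, then the finger opening in m, from 0 to 0.0881. In form: [[[x, y, z], [ax, ay, az], claw], ...]. A call has 1 to 12 rows; each row is the pose to reach, as a shift and turn from the pose measured when the call began; what a row does not reach only later rows make up. A row lasts 1/8 s, in which the tool goes at most 62.5 mm and 10.7 degrees, less where a joint would pass 70% of its speed; a pose out of reach is approached as far as the arm can. A call with a gripper value outside its range is refused whole. The fingers move at their own pace and stop on an object; "squeeze" is the grip in N (left out, the last holds). Time passes only in rows, so rows that repeat a pose let the fingers close. It gives the time, the measured TCP pose, the force and the opening at its end, in the units of the state.
- env.get_state(): the state, without advancing time (a new reading comes with each control period).
- vision.capture(name): name is "scene" or "top" or "wrist"; returns (picture, depth): 384x512x3 uint8, red, green, blue; 384x512 float32, m along the optical axis (not along the pixel's ray), 0 where there is no reading.
- vision.camera_params(name): a dict with "K" (3x3 intrinsics, pixels), "D" ([k1, k2, p1, p2, k3] as OpenCV has them; the pictures are not rectified), "rvec" (rotation vector, rad) and "tvec" (3), from world to camera coordinates, as OpenCV has them. Camera axes: x right, y down, z forward; pixel columns grow to the right and rows downward; lengths in m; the calibration is good to about 2 mm. A picture is of the moment at which its call begins: read the wrist's pose just before it. camera_params takes no time and is no camera call; for the wrist camera it gives the pose at the moment of the call.
- hand_in(): hands the job in, once; it reports no verdict.
The state is a dict: "clock": time; "joint_pos": joint angles; "dq": joint speeds; "tau": joint torques, N m; "ee_pos": TCP position; "ee_rot": TCP orientation; "wrist_force": force on the tool from outside, world axes, zero at the start; "wrist_torque": the same for the moment, N m; "width": finger opening in m.
Only numpy, scipy, OpenCV 4.12 (cv2) and the standard library are available. Lean on these libraries where they do the work, as an engineer would, in place of code of your own. Each camera call takes 0.05 s, during which the arm holds its last target.

## Working session

There is one attempt and no reset: what is moved stays moved. The work goes in short steps, Python scripts to look and compute and a tool call to move; the robot and the scene stay as the last step left them, time stands still between calls to the robot, and variables do not carry over. Pictures are saved under pics/ and viewed, and the job is handed in when it is done.

Besides the shell and the picture viewer there is one more tool, called after ">>>" as name(argument=value, ...), one argument or row to a line, values as JSON. step_arm: Moves the arm, as the interface text tells. Its arguments: {"type":"object","properties":{"plan":{"type":"array"},"squeeze":{"type":"number"}},"required":["plan"]}

```bash
ls; mkdir -p pics
python3 - <<'E'
from cell import env, vision
import cv2,numpy as np
s=env.get_state(); print({k:np.round(v,4).tolist() for k,v in s.items()})
for n in ["scene","top","wrist"]:
    p=vision.camera_params(n); print(n,{k:np.round(v,4).tolist() for k,v in p.items()})
    im,d=vision.capture(n); np.savez(f"{n}0.npz",im=im,d=d,**p)
    cv2.imwrite(f"pics/{n}0.png",im[:,:,::-1])
E
```

```text
pics
{'clock': 0.0, 'joint_pos': [-1.4963, 0.3812, 1.2982, 0.0, 1.4636, -0.2153], 'dq': [-0.0002, 0.0004, -0.001, 0.0004, -0.0005, -0.0009], 'tau': [0.0022, -43.7925, -22.4556, 0.0715, 0.0353, -0.0001], 'ee_pos': [0.1571, -0.5269, 0.3022], 'ee_rot': [[0.2857, -0.9583, -0.0001], [-0.9583, -0.2857, 0.0014], [-0.0014, -0.0003, -1.0]], 'wrist_force': [-0.6329, -0.4825, -0.2793], 'wrist_torque': [-0.0049, 0.0348, 0.0021], 'width': 0.0882}
scene {'K': [[472.7077, 0.0, 256.2993], [0.0, 472.7077, 199.1843], [0.0, 0.0, 1.0]], 'D': [-0.1675, 0.0, 0.0, 0.0, 0.0], 'rvec': [2.2859, 0.9009, -0.3315], 'tvec': [-0.4, -0.2775, 1.5785]}
top {'K': [[371.2554, 0.0, 257.8066], [0.0, 371.2554, 186.4605], [0.0, 0.0, 1.0]], 'D': [-0.0201, 0.0, 0.0, 0.0, 0.0], 'rvec': [2.1686, -2.107, 0.1741], 'tvec': [-0.0557, 0.5653, 0.839]}
wrist {'K': [[309.0789, 0.0, 258.1096], [0.0, 309.0789, 190.567], [0.0, 0.0, 1.0]], 'D': [-0.0152, 0.0, 0.0, 0.0, 0.0], 'rvec': [-2.3034, 1.7152, 0.2782], 'tvec': [-0.5503, -0.0437, 0.392]}
```

View pics/scene0.png

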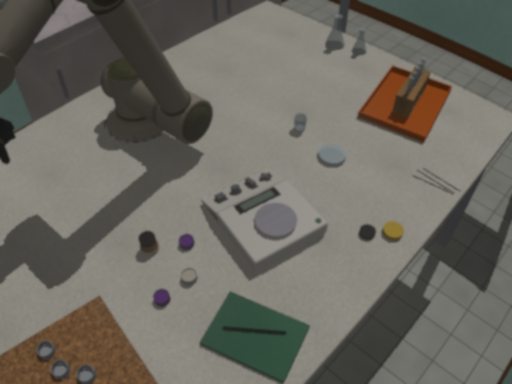

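View pics/top0.png

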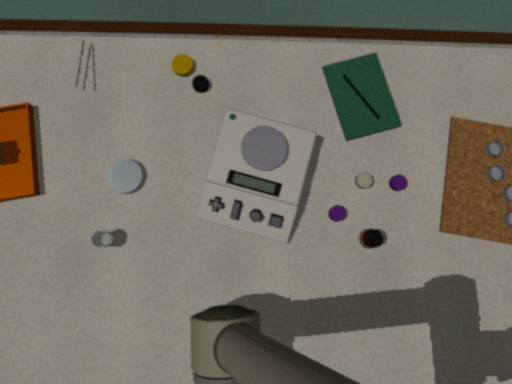

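View pics/wrist0.png

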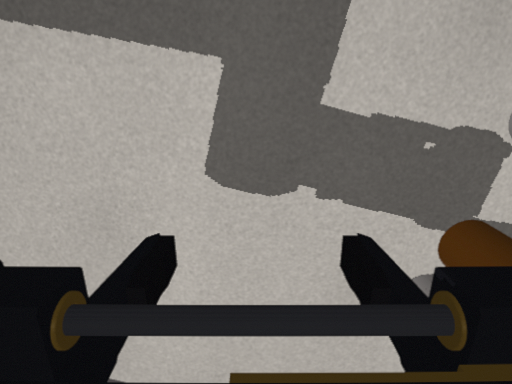

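The top view shows the balance at about (262,175). Its keys are a cross (216,204), bar (236,210), round (256,215) and square (276,221). The tin candidates are the cream-topped one (364,180), two purple look-alikes (398,182) and (338,213), and ring-shaped items on the cork board (496,148 and others). The cream wax tin fits the description, so I'll enlarge it and measure.

```bash
cat > h.py <<'E'
import numpy as np,cv2
def load(n): return dict(np.load(n))
def cam(p):
    R=cv2.Rodrigues(p['rvec'].astype(float))[0]; t=p['tvec'].reshape(3); return R,t
def ray(p,uv):
    R,t=cam(p); q=cv2.undistortPoints(np.array(uv,float).reshape(-1,1,2),p['K'],p['D']).reshape(-1,2)
    d=np.c_[q,np.ones(len(q))]@R; return -R.T@t,d
def onz(p,uv,z):
    c,d=ray(p,uv); return c+d*((z-c[2])/d[:,2])[:,None]
def cloud(p,depth):
    R,t=cam(p); h,w=depth.shape
    uu,vv=np.meshgrid(np.arange(w),np.arange(h)); q=cv2.undistortPoints(np.c_[uu.ravel(),vv.ravel()].astype(float).reshape(-1,1,2),p['K'],p['D']).reshape(-1,2)
    X=np.c_[q,np.ones(len(q))]*depth.reshape(-1,1)
    return ((X-t)@R).reshape(h,w,3)
def proj(p,X): return cv2.projectPoints(np.array(X,float).reshape(-1,1,3),p['rvec'].astype(float),p['tvec'].astype(float),p['K'],p['D'])[0].reshape(-1,2)
E
python3 - <<'E'
from h import *
a=load('top0.npz'); im=a['im'];C=cloud(a,a['d'])
for n,uv in dict(table=(300,280),pan=(264,148),tin=(364,180),p1=(398,182),p2=(338,213),cross=(216,204),bar=(236,210),round=(256,215),square=(276,221),dish=(126,176),jar=(372,238),beaker=(104,239)).items():
    print(n,C[uv[1],uv[0]].round(4))
top=cv2.resize(im[70:260,190:420],None,fx=3.4,fy=3.0*3.4/3,interpolation=cv2.INTER_CUBIC)[:600]
s=load('scene0.npz')
c=cv2.resize(s['im'][160:320,130:340],None,fx=3.7,fy=3.7,interpolation=cv2.INTER_CUBIC)
cv2.imwrite('pics/topcrop.png',top[:,:800,::-1]); cv2.imwrite('pics/scenecrop.png',c[:,:,::-1])
# pan by contour
Z=C[:,:,2]
m=((Z>0.060)&(Z<0.070)).astype(np.uint8); m[:100]=0
print('levels', np.histogram(Z[(Z>0.02)&(Z<0.12)],bins=20))
m[:, :200]=0;m[:,330:]=0
cs,_=cv2.findContours(m,0,1)
k=max(cs,key=cv2.contourArea); print('pan',cv2.minEnclosingCircle(k),cv2.contourArea(k)); 
M=cv2.moments(k); print(onz(a,[[M['m10']/M['m00'],M['m01']/M['m00']]],0.064))
E
```

```text
table [ 0.3484 -0.1477 -0.0008]
pan [ 0.6561 -0.0514  0.066 ]
tin [ 0.5953 -0.3018  0.0164]
p1 [ 0.5932 -0.3872  0.0143]
p2 [ 0.5118 -0.2371  0.0147]
cross [0.5217 0.0581 0.047 ]
bar [0.5086 0.0102 0.0498]
round [ 0.4979 -0.0371  0.0537]
square [ 0.4856 -0.0843  0.0489]
dish [0.5879 0.2871 0.0185]
jar [ 0.4523 -0.3085  0.0499]
beaker [0.4324 0.3344 0.0008]
levels (array([1116,  721,  391,  443,  699, 1616, 5151,  285, 1214,  395,    0,
          0,    0,    1,    0,    1,    4,    9,   12,   16]), array([0.02000765, 0.02496152, 0.02991539, 0.03486925, 0.03982312,
       0.04477699, 0.04973086, 0.05468472, 0.05963859, 0.06459246,
       0.06954633, 0.07450019, 0.07945406, 0.08440793, 0.0893618 ,
       0.09431566, 0.09926953, 0.1042234 , 0.10917727, 0.11413113,
       0.119085  ]))
pan ((263.125, 147.375), 23.02522087097168) 1559.5
[[ 0.65762972 -0.04944     0.064     ]]
```

View pics/topcrop.png

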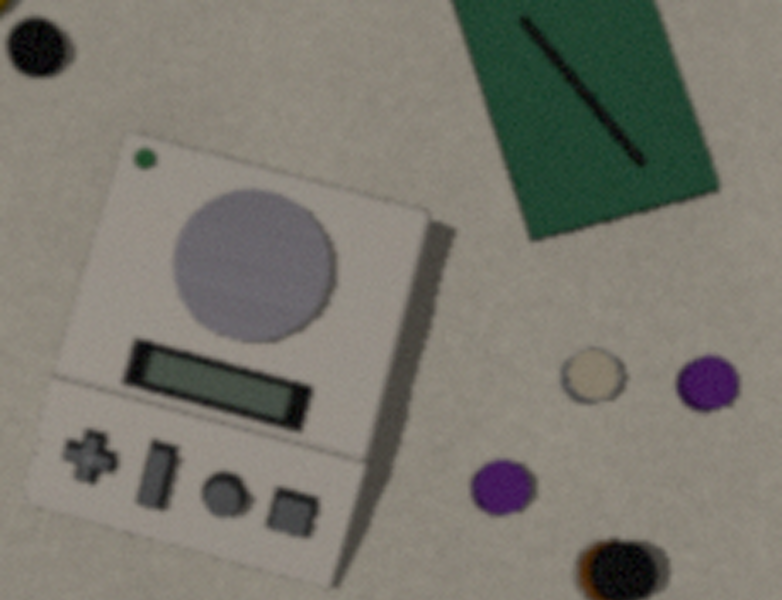

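View pics/scenecrop.png

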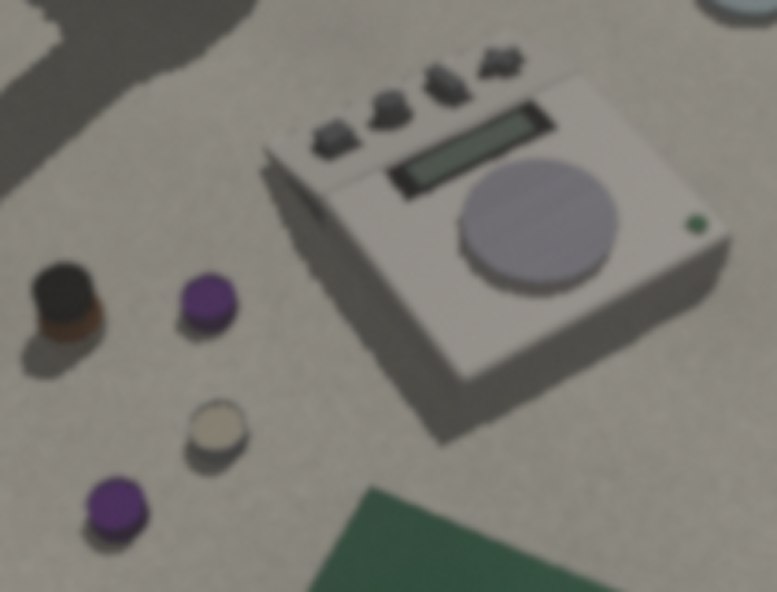

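The crop confirms it: the cream disc with a bright metal rim at (364,180) is the wax tin. The other two are purple, and the rings lie far off on the cork. Next I'll measure accurately.

Run:
```python
from h import *
a=load('top0.npz'); s=load('scene0.npz')
def blobs(p,box,f):
    im=p['im'][:,:,:].astype(int); m=f(im).astype(np.uint8); k=np.zeros_like(m); x0,y0,x1,y1=box; k[y0:y1,x0:x1]=m[y0:y1,x0:x1]
    cs,_=cv2.findContours(k,cv2.RETR_EXTERNAL,cv2.CHAIN_APPROX_NONE)
    out=[]
    for c in cs:
        A=cv2.contourArea(c)
        if A>25:
            M=cv2.moments(c); out.append((M['m10']/M['m00'],M['m01']/M['m00'],A))
    return sorted(out)
def tri(u,v):
    c1,d1=ray(a,[u]);c2,d2=ray(s,[v]);d1=d1[0];d2=d2[0]
    L=np.linalg.lstsq(np.c_[d1,-d2],c2-c1,rcond=None)[0]
    P,Q=c1+L[0]*d1,c2+L[1]*d2; return (P+Q)/2,np.linalg.norm(P-Q)
dark=lambda im: im.sum(2)<300
kt=blobs(a,(205,192,288,230),dark); ks=blobs(s,(212,168,275,206),dark)
print(kt);print(ks)
for i in range(min(len(kt),len(ks))):
    pass
names=['cross','bar','round','square']
if len(kt)==4 and len(ks)==4:
    for n,u,v in zip(names,kt,ks[::-1]): print(n,tri(u[:2],v[:2]))
# pan: bluish
pn=lambda im:(im[:,:,2]-im[:,:,0]>0)&(im.sum(2)>250)
pt=[b for b in blobs(a,(235,118,295,178),pn) if b[2]>800]; ps=[b for b in blobs(s,(248,195,305,242),pn) if b[2]>800]
print(pt,ps)
for b in pt: print(onz(a,[b[:2]],.064))
for b in ps: print(onz(s,[b[:2]],.064))
for c in [(364,180)]: print(a['im'][180,364],a['im'][180,350],s['im'][275,189])
# tin: depth mask
C=cloud(a,a['d']); m=(C[:,:,2]>0.010); k=np.zeros_like(m);k[165:196,350:380]=m[165:196,350:380]
cs,_=cv2.findContours(k.astype(np.uint8),0,1); c=max(cs,key=cv2.contourArea); M=cv2.moments(c);u=(M['m10']/M['m00'],M['m01']/M['m00']);print('tin depth',u,cv2.contourArea(c),onz(a,[u],.018),cv2.minEnclosingCircle(c))
cream=lambda im:(im[:,:,0]-im[:,:,2]>22)
print(np.median(a['im'][270:290,290:310],axis=(0,1)))
b=blobs(a,(350,165,380,196),cream);bs=blobs(s,(175,262,205,290),cream);print(b,bs)
for q in b: print(onz(a,[q[:2]],.02))
for q in bs: print(onz(s,[q[:2]],.02))
```

```text
[(216.4650900900901, 203.75675675675674, 148.0), (236.37037037037038, 209.43930041152262, 162.0), (256.3492063492063, 215.14529914529913, 136.5), (272.85185185185185, 193.5267489711934, 40.5), (275.8156484458735, 220.26259378349408, 155.5)]
[(219.87291666666664, 197.73958333333331, 80.0), (235.22222222222223, 189.83006535947712, 76.5), (250.08333333333331, 183.380081300813, 82.0), (259.12312811980036, 197.94065446478092, 300.5), (265.021164021164, 176.79894179894177, 63.0)]
[(263.7557830868411, 147.7926937176084, 1318.5)] [(275.3051476793249, 219.50835443037974, 987.5)]
[[ 0.65712401 -0.05084821  0.064     ]]
[[ 0.66201831 -0.05273624  0.064     ]]
[134 123 106] [146 140 126] [132 127 113]
tin depth (363.5706940874036, 179.71893744644385) 194.5 [[ 0.59571331 -0.30027286  0.018     ]] ((363.5, 180.0), 8.558721542358398)
[139.5 134.  122. ]
[(364.08474576271186, 179.76129943502823, 118.0)] []
[[ 0.59526493 -0.30096704  0.02      ]]
```

```bash
cat > plan.py <<'E'
from h import *
from scipy.spatial.transform import Rotation as Ro
def delta(state,P,R):
    p=np.array(state['ee_pos']);r=np.array(state['ee_rot'])
    return P-p, Ro.from_matrix(R@r.T).as_rotvec()
E
python3 - <<'E'
from plan import *
from cell import env,vision
a=load('top0.npz');s=env.get_state()
k=[(216.465,203.757),(236.37,209.44),(256.35,215.145),(275.816,220.263)]
K=onz(a,k,.05);print(K.round(4)); v=K[0]-K[3];print('len',np.linalg.norm(v)); yaw=-np.arctan2(v[0],v[1]);print('yaw',yaw)
p=vision.camera_params('wrist');R,t=cam(p);c=-R.T@t; r=np.array(s['ee_rot']); print('cam in tool',r.T@(c-s['ee_pos']),'axes',(r.T@R.T).round(3))
x=np.array([np.cos(yaw),np.sin(yaw),0]);y=np.array([-x[1],x[0],0]);z=np.array([0,0,1.]);th=.35
pan=np.array([.658,-.051,.064]); pc=pan-.157*x; pc[2]=.035; print('panel',pc)
n=-np.sin(th)*x+np.cos(th)*z; up=np.cos(th)*x+np.sin(th)*z
for nm,o in zip(['cross','bar','round','square'],[73.5,24.5,-24.5,-73.5]): print(nm,(pc+o/1000*y).round(4),'cap15',(pc+o/1000*y+.015*n).round(4))
tz=-n; tx=up; ty=np.cross(tz,tx); Rt=np.c_[tx,ty,tz]
for o in[-.0245]:
  P=pc+o*y+.20*n
  print(P,delta(s,P,Rt))
  P2=np.array([.5,-.03,.35]); print(delta(s,P2,Rt))
E
```

```text
[[ 0.522   0.0567  0.05  ]
 [ 0.5099  0.0094  0.05  ]
 [ 0.4979 -0.0379  0.05  ]
 [ 0.4872 -0.0837  0.05  ]]
len 0.14467584346171158
yaw -0.24256293155768757
cam in tool [ 0.00061082 -0.08247805 -0.08318831] axes [[ 1.     0.001  0.001]
 [-0.001  0.949  0.315]
 [-0.    -0.315  0.949]]
panel [ 0.50559609 -0.01328996  0.035     ]
cross [0.5233 0.0581 0.035 ] cap15 [0.5183 0.0593 0.0491]
bar [0.5115 0.0105 0.035 ] cap15 [0.5065 0.0117 0.0491]
round [ 0.4997 -0.0371  0.035 ] cap15 [ 0.4947 -0.0358  0.0491]
square [ 0.4879 -0.0846  0.035 ] cap15 [ 0.4829 -0.0834  0.0491]
[ 0.43313946 -0.02060052  0.22287454] (array([ 0.27598775,  0.50632124, -0.07941427]), array([-0.25361412, -0.2655395 ,  1.02730308]))
(array([0.34284828, 0.49692177, 0.04771119]), array([-0.25361412, -0.2655395 ,  1.02730308]))
```

>>> step_arm(
  plan=[
    [[0.276,0.506,-0.08],[-0.2536,-0.2655,1.0273],0],
    [[0.276,0.506,-0.08],[-0.2536,-0.2655,1.0273],0],
    [[0.276,0.506,-0.08],[-0.2536,-0.2655,1.0273],0],
    [[0.276,0.506,-0.08],[-0.2536,-0.2655,1.0273],0],
    [[0.276,0.506,-0.08],[-0.2536,-0.2655,1.0273],0],
    [[0.276,0.506,-0.08],[-0.2536,-0.2655,1.0273],0],
    [[0.276,0.506,-0.08],[-0.2536,-0.2655,1.0273],0],
    [[0.276,0.506,-0.08],[-0.2536,-0.2655,1.0273],0],
    [[0.276,0.506,-0.08],[-0.2536,-0.2655,1.0273],0],
    [[0.276,0.506,-0.08],[-0.2536,-0.2655,1.0273],0],
    [[0.276,0.506,-0.08],[-0.2536,-0.2655,1.0273],0],
    [[0.276,0.506,-0.08],[-0.2536,-0.2655,1.0273],0],
  ],
  squeeze=10,
)

```text
clock: 1.65
ee_pos: [0.4329, -0.0216, 0.2223]
ee_rot: [[0.912, -0.241, 0.333], [-0.226, -0.971, -0.083], [0.343, 0.0, -0.939]]
wrist_force: [-0.3, 0.1, -0.1]
width: 0.0004
```

Run:
```python
from plan import *
from cell import env,vision
s=env.get_state(); print({k:np.round(v,4).tolist() for k,v in s.items()})
p=vision.camera_params('wrist');im,d=vision.capture('wrist');np.savez('w1.npz',im=im,d=d,**p)
cv2.imwrite('pics/w1.png',im[:,:,::-1])
```

```text
{'clock': 1.65, 'joint_pos': [-0.3389, 0.1803, 1.9013, 0.0499, 0.7122, -0.1278], 'dq': [-0.0178, -0.0047, 0.0015, -0.002, -0.0009, 0.0045], 'tau': [0.9326, -27.9882, -17.9192, 0.1533, -0.888, 0.0361], 'ee_pos': [0.4329, -0.0216, 0.2223], 'ee_rot': [[0.9118, -0.2408, 0.3326], [-0.2262, -0.9706, -0.0827], [0.3427, 0.0002, -0.9394]], 'wrist_force': [-0.3159, 0.0873, -0.1396], 'wrist_torque': [-0.0295, 0.0801, -0.0337], 'width': 0.0004}
```

View pics/w1.png

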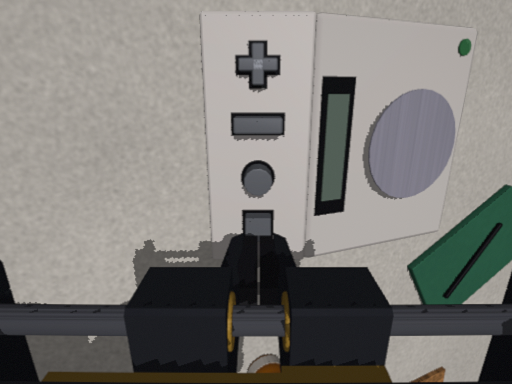

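The wrist view shows the cross (258,63), bar (258,124), round (258,179) and square (258,222) keys in a row, with the pan at (412,145). I'll measure the cap heights from depth.

Run:
```python
from plan import *
a=load('w1.npz'); C=cloud(a,a['d']); im=a['im'].astype(int)
# panel plane fit from bare panel pixels
pts=np.r_[C[30:200,212:226].reshape(-1,3),C[30:200,294:303].reshape(-1,3)]
c=pts.mean(0); _,_,V=np.linalg.svd(pts-c);n=V[2]*np.sign(V[2][2]); print('normal',n,'tilt',np.arccos(n[2]),'yaw',np.arctan2(-n[1],-n[0]),'rms',((pts-c)@n).std())
# caps: bright top faces
for nm,(u,v,w,h) in dict(cross=(258,65,8,6),bar=(258,122,18,4),round=(258,181,8,6),square=(258,223,8,7)).items():
    q=C[v-h:v+h+1,u-w:u+w+1].reshape(-1,3); print(nm,np.median(q,0).round(4),'height',np.median((q-c)@n).round(4),'sd',((q-c)@n).std().round(4))
# pan
pm=(np.abs(C[:,:,2]-.064)<.006); k=np.zeros(pm.shape,np.uint8);k[80:210,360:465]=pm[80:210,360:465]
pn=((im[:,:,2]-im[:,:,0]>3)&(im.sum(2)>200)); k2=np.zeros(pm.shape,np.uint8);k2[80:210,360:465]=pn[80:210,360:465]
for k in(k,k2):
    cs,_=cv2.findContours(k,0,cv2.CHAIN_APPROX_NONE);b=max(cs,key=cv2.contourArea)
    w=onz(a,b.reshape(-1,2),.064)[:,:2]; ctr,r=cv2.minEnclosingCircle(w.astype(np.float32)*1000);el=cv2.fitEllipse((w*1000).astype(np.float32)); print('pan',ctr,r,el)
print('zpan',np.median(C[120:170,390:430,2]), 'top z',np.median(C[60:70,380:440,2]))
# panel corners
x=im.sum(2)
cv2.imwrite('pics/w1crop.png',cv2.resize(a['im'][10:260,190:330],None,fx=2.4,fy=2.4,interpolation=2)[:,:,::-1])
```

```text
normal [-0.35113744  0.06201008  0.9342683 ] tilt 0.3645948682618107 yaw -0.1747955261787693 rms 0.02004776053825953
cross [0.5199 0.0594 0.0472] height 0.0088 sd 0.0474
bar [0.5069 0.0163 0.0521] height 0.0149 sd 0.025
round [ 0.4942 -0.0329  0.0547] height 0.0192 sd 0.0174
square [ 0.4856 -0.0749  0.0496] height 0.0151 sd 0.0166
pan (658.5704345703125, -50.133750915527344) 56.445648193359375 ((658.2609252929688, -49.86676025390625), (109.07841491699219, 110.89105224609375), 58.04071044921875)
pan (658.4803466796875, -49.86199951171875) 55.6640625 ((658.6561889648438, -49.83671188354492), (108.83787536621094, 109.62372589111328), 65.27838134765625)
zpan 0.06524608083858097 top z 0.05336181467700969
```

View pics/w1crop.png

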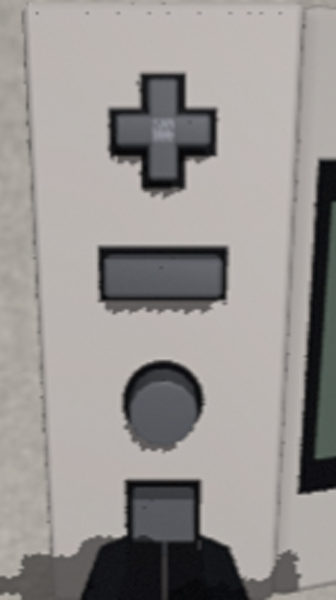

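Run:
```python
from plan import *
a=load('w1.npz'); C=cloud(a,a['d'])
yaw=-.2426;th=.35
for yaw in(-.235,-.2426,-.25):
    x=np.array([np.cos(yaw),np.sin(yaw),0]);y=np.array([-x[1],x[0],0]);z=np.array([0,0,1.])
    pc=np.array([.658,-.050,0])-.157*x;pc[2]=.035
    n=-np.sin(th)*x+np.cos(th)*z; up=np.cos(th)*x+np.sin(th)*z
    c,d=ray(a,[(257.9,63.5),(257.9,125.5),(257.9,182.5)])
    print('yaw',yaw,pc)
    for nm,dd,(u,v,w,h) in zip(['cross','bar','round'],d,[(258,64,5,5),(258,125,16,5),(258,182,8,8)]):
        q=C[v-h:v+h+1,u-w:u+w+1].reshape(-1,3); H=np.median((q-pc)@n)
        P=c+dd*((pc+H*n-c)@n/(dd@n)); print(nm,'H',H.round(4),'up',((P-pc)@up).round(4),'y',((P-pc)@y).round(4))
    q=C[217:232,250:267].reshape(-1,3);print('square H',np.median((q-pc)@n))
    # panel plane check
    q=np.r_[C[30:200,212:226].reshape(-1,3),C[30:200,294:303].reshape(-1,3)];print('panel resid',np.median((q-pc)@n), 'lo',np.median((C[30:200,212:226].reshape(-1,3)-pc)@n),'hi',np.median((C[30:200,294:303].reshape(-1,3)-pc)@n))
    q=C[20:200,318]; e=[];
```

```text
yaw -0.235 [ 0.50531525 -0.01344365  0.035     ]
cross H 0.0124 up 0.0014 y 0.0754
bar H 0.0174 up 0.0011 y 0.0264
round H 0.0207 up 0.0007 y -0.023
square H 0.01568352355994193
panel resid 0.001057731903897371 lo 0.001032027407054153 hi 0.0010871431298852905
yaw -0.2426 [ 0.50559748 -0.01228431  0.035     ]
cross H 0.0126 up 0.0009 y 0.0742
bar H 0.0175 up 0.0009 y 0.0251
round H 0.0206 up 0.0009 y -0.0242
square H 0.015510902631763565
panel resid 0.0011235005340303067 lo 0.0011012811035777709 hi 0.00115607663435704
yaw -0.25 [ 0.50588075 -0.01115758  0.035     ]
cross H 0.0128 up 0.0004 y 0.073
bar H 0.0176 up 0.0007 y 0.0239
round H 0.0205 up 0.0011 y -0.0254
square H 0.015345413065171067
panel resid 0.0011959756786003937 lo 0.0011720623536789435 hi 0.001238157944661151
```

The geometry agrees: each key falls within 1 mm of its known row position. Estimated cap heights are round about 19.5 mm, square 14.4 mm and bar 16.4 mm. Next I'll approach the round key.

```bash
cat >> plan.py <<'E'
yaw=-.2426;th=.35
x=np.array([np.cos(yaw),np.sin(yaw),0]);y=np.array([-x[1],x[0],0]);z=np.array([0,0,1.])
pc=np.array([.658,-.050,0])-.157*x+.0007*np.array([np.cos(yaw),np.sin(yaw),0]);pc[2]=.035
n=-np.sin(th)*x+np.cos(th)*z; up=np.cos(th)*x+np.sin(th)*z
Rt=np.c_[up,np.cross(-n,up),-n]
off=dict(cross=.0735,bar=.0245,round=-.0245,square=-.0735)
def report(key,H):
    from cell import env
    s=env.get_state(); P=pc+off[key]*y+(H+.064)*n
    D,r=delta(s,P,Rt)
    tip=np.array(s['ee_pos'])+.064*np.array(s['ee_rot'])[:,2]
    q=tip-pc-off[key]*y
    print(key,'move',D.round(4).tolist(),'turn',r.round(4).tolist(),'| tip now up/y/n mm',(1000*np.array([q@up,q@y,q@n])).round(2),'F',np.round(s['wrist_force'],2),'Fn',round(float(np.dot(s['wrist_force'],n)),2),'t',s['clock'],'n',n.round(4))
E
python3 -c "
from plan import *
report('round',.028)"
```

```text
round move [0.0369, -0.0068, -0.101] turn [0.0001, -0.0, 0.0014] | tip now up/y/n mm [ -0.58  -2.26 135.71] F [-0.25  0.59 -0.25] Fn -0.1 t 1.7 n [-0.3329  0.0824  0.9394]
```

>>> step_arm(
  plan=[
    [[0.0123,-0.0023,-0.0337],[0,0,0.0014],0],
    [[0.0246,-0.0045,-0.0673],[0,0,0.0014],0],
    [[0.0369,-0.0068,-0.101],[0,0,0.0014],0],
    [[0.0369,-0.0068,-0.101],[0,0,0.0014],0],
    [[0.0369,-0.0068,-0.101],[0,0,0.0014],0],
  ],
)

```text
clock: 2.33
ee_pos: [0.4696, -0.0292, 0.1224]
ee_rot: [[0.911, -0.241, 0.334], [-0.227, -0.97, -0.083], [0.344, 0.0, -0.939]]
wrist_force: [-0.7, 0.3, -0.1]
width: 0.0008
```

```bash
python3 -c "
from plan import *
report('round',.022)"
```

```text
round move [0.0022, 0.0001, -0.0067] turn [0.0004, 0.0008, 0.0011] | tip now up/y/n mm [ 0.4  -0.63 28.96] F [-0.68  0.28 -0.11] Fn 0.14 t 2.325 n [-0.3329  0.0824  0.9394]
```

>>> step_arm(
  plan=[
    [[0.0012,0.0001,-0.0035],[0.0004,0.0008,0.0011],0],
    [[0.0022,0.0001,-0.0067],[0.0004,0.0008,0.0011],0],
    [[0.0022,0.0001,-0.0067],[0.0004,0.0008,0.0011],0],
  ],
)

```text
clock: 2.7
ee_pos: [0.4718, -0.0291, 0.116]
ee_rot: [[0.912, -0.24, 0.333], [-0.226, -0.971, -0.082], [0.343, 0.0, -0.939]]
wrist_force: [-0.9, -0.1, 0.5]
width: 0.0009
```

```bash
python3 -c "
from plan import *
report('round',.020)"
```

```text
round move [0.0006, -0.0002, -0.002] turn [0.0001, 0.0004, -0.0] | tip now up/y/n mm [ 0.1   0.05 22.15] F [-0.87 -0.06  0.49] Fn 0.75 t 2.7 n [-0.3329  0.0824  0.9394]
```

>>> step_arm(
  plan=[
    [[0.0003,-0.0001,-0.001],[0,0,0],0],
    [[0.0003,-0.0001,-0.001],[0,0,0],0],
  ],
)

```text
clock: 2.95
ee_pos: [0.4721, -0.0292, 0.1149]
ee_rot: [[0.912, -0.24, 0.333], [-0.226, -0.971, -0.082], [0.343, 0.0, -0.939]]
wrist_force: [-0.1, 0.4, 0.2]
width: 0.0005
```

```bash
python3 -c "
from plan import *
report('round',.020)"
```

```text
round move [0.0004, -0.0002, -0.001] turn [0.0001, 0.0002, -0.0001] | tip now up/y/n mm [-2.000e-02  7.000e-02  2.107e+01] F [-0.12  0.44  0.15] Fn 0.22 t 2.95 n [-0.3329  0.0824  0.9394]
```

>>> step_arm(
  plan=[
    [[0.0003,-0.0001,-0.001],[0,0,0],0],
    [[0.0003,-0.0001,-0.001],[0,0,0],0],
  ],
)

```text
clock: 3.2
ee_pos: [0.4724, -0.0293, 0.1139]
ee_rot: [[0.912, -0.24, 0.333], [-0.225, -0.971, -0.082], [0.343, 0.0, -0.939]]
wrist_force: [-0.9, 1.1, 0.9]
width: 0.0004
```

```bash
python3 -c "
from plan import *
report('round',.020)"
```

```text
round move [0.0, -0.0001, -0.0] turn [0.0002, 0.0004, -0.0002] | tip now up/y/n mm [ 0.03  0.05 20.04] F [-0.88  1.11  0.94] Fn 1.26 t 3.2 n [-0.3329  0.0824  0.9394]
```

>>> step_arm(
  plan=[
    [[0.0003,-0.0001,-0.001],[0,0,0],0],
    [[0.0003,-0.0001,-0.001],[0,0,0],0],
  ],
)

```text
clock: 3.45
ee_pos: [0.4728, -0.0294, 0.1129]
ee_rot: [[0.912, -0.24, 0.333], [-0.225, -0.971, -0.082], [0.343, 0.0, -0.939]]
wrist_force: [-1.1, 0.5, 1.9]
width: 0.0005
```

```bash
python3 -c "
from plan import *
report('round',.020)"
```

```text
round move [-0.0003, 0.0, 0.001] turn [0.0001, 0.0006, -0.0001] | tip now up/y/n mm [ 0.03  0.04 18.98] F [-1.07  0.49  1.94] Fn 2.22 t 3.45 n [-0.3329  0.0824  0.9394]
```

>>> step_arm(
  plan=[
    [[0.0005,-0.0001,-0.0014],[0,0,0],0],
    [[0.001,-0.0002,-0.0028],[0,0,0],0],
    [[0.0014,-0.0004,-0.0041],[0,0,0],0],
    [[0.0014,-0.0004,-0.0041],[0,0,0],0],
  ],
)

```text
clock: 3.95
ee_pos: [0.4742, -0.0297, 0.1088]
ee_rot: [[0.912, -0.24, 0.333], [-0.226, -0.971, -0.082], [0.343, -0.0, -0.939]]
wrist_force: [-1.4, 0.6, 4.2]
width: 0.0006
```

```bash
python3 -c "
from plan import *
report('round',.0135)"
```

```text
round move [0.0004, -0.0001, -0.001] turn [0.0001, 0.0006, -0.0001] | tip now up/y/n mm [ 0.02  0.03 14.59] F [-1.42  0.55  4.25] Fn 4.51 t 3.95 n [-0.3329  0.0824  0.9394]
```

>>> step_arm(
  plan=[
    [[0.0006,-0.0001,-0.0016],[0,0,0],0],
    [[0.0006,-0.0001,-0.0016],[0,0,0],0],
    [[0.0006,-0.0001,-0.0016],[0,0,0],0],
  ],
)

```text
clock: 4.32
ee_pos: [0.4748, -0.0298, 0.1072]
ee_rot: [[0.912, -0.24, 0.333], [-0.225, -0.971, -0.082], [0.343, -0.0, -0.939]]
wrist_force: [-2.4, -0.1, 5.2]
width: 0.0003
```

```bash
python3 -c "
from plan import *
report('round',.0135)"
```

```text
round move [-0.0002, -0.0, 0.0006] turn [0.0001, 0.0005, -0.0001] | tip now up/y/n mm [1.000e-02 7.000e-02 1.287e+01] F [-2.44 -0.09  5.16] Fn 5.66 t 4.325 n [-0.3329  0.0824  0.9394]
```

>>> step_arm(
  plan=[
    [[0,0,0],[0,0,0],0],
  ],
)

```text
clock: 4.45
ee_pos: [0.4748, -0.0299, 0.1073]
ee_rot: [[0.912, -0.24, 0.333], [-0.225, -0.971, -0.082], [0.343, -0.0, -0.939]]
wrist_force: [-1.7, 0.7, 4.1]
width: 0.0001
```

```bash
python3 -c "
from plan import *
report('round',.0135)"
```

```text
round move [-0.0002, 0.0, 0.0005] turn [0.0001, 0.0006, -0.0001] | tip now up/y/n mm [ 0.03  0.04 12.93] F [-1.68  0.73  4.07] Fn 4.44 t 4.45 n [-0.3329  0.0824  0.9394]
```

>>> step_arm(
  plan=[
    [[0.0001,0,-0.0004],[0,0,0],0],
    [[0.0001,0,-0.0004],[0,0,0],0],
  ],
)

```text
clock: 4.7
ee_pos: [0.4749, -0.0299, 0.1069]
ee_rot: [[0.912, -0.24, 0.334], [-0.225, -0.971, -0.083], [0.344, 0.0, -0.939]]
wrist_force: [-2.5, 0.9, 5.2]
width: 0.0007
```

```bash
python3 -c "
from plan import *
report('round',.0135)"
```

```text
round move [-0.0003, 0.0, 0.0009] turn [0.0002, 0.0008, -0.0001] | tip now up/y/n mm [ 0.02  0.05 12.58] F [-2.53  0.92  5.24] Fn 5.84 t 4.7 n [-0.3329  0.0824  0.9394]
```

>>> step_arm(
  plan=[
    [[-0.0033,0.0008,0.0094],[0,0,0],0],
    [[-0.0133,0.0033,0.0376],[0,0,0],0],
    [[-0.0133,0.0033,0.0376],[0,0,0],0],
  ],
)

```text
clock: 5.08
ee_pos: [0.4615, -0.0265, 0.1459]
ee_rot: [[0.911, -0.24, 0.336], [-0.225, -0.971, -0.083], [0.346, 0.0, -0.938]]
wrist_force: [-0.3, -0.2, -0.8]
width: 0.0004
```

```bash
python3 -c "
from plan import *
report('round',.0135)
from cell import vision
im,d=vision.capture('wrist');cv2.imwrite('pics/w2.png',im[:,:,::-1])
im,d=vision.capture('scene');cv2.imwrite('pics/s2.png',cv2.resize(im[140:290,130:340],None,fx=3.7,fy=3.7)[:,:,::-1])"
```

```text
round move [0.0131, -0.0033, -0.0381] turn [0.0011, 0.0033, -0.0003] | tip now up/y/n mm [ 0.64  0.09 53.95] F [-0.27 -0.16 -0.75] Fn -0.63 t 5.075 n [-0.3329  0.0824  0.9394]
```

View pics/w2.png

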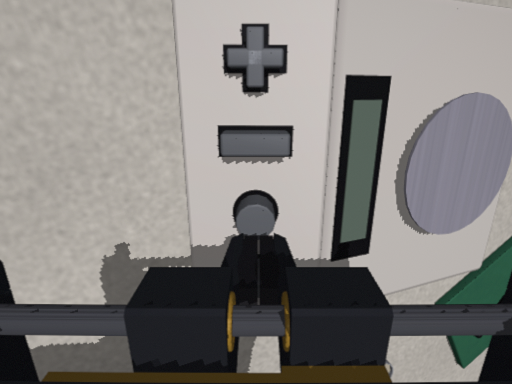

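View pics/s2.png

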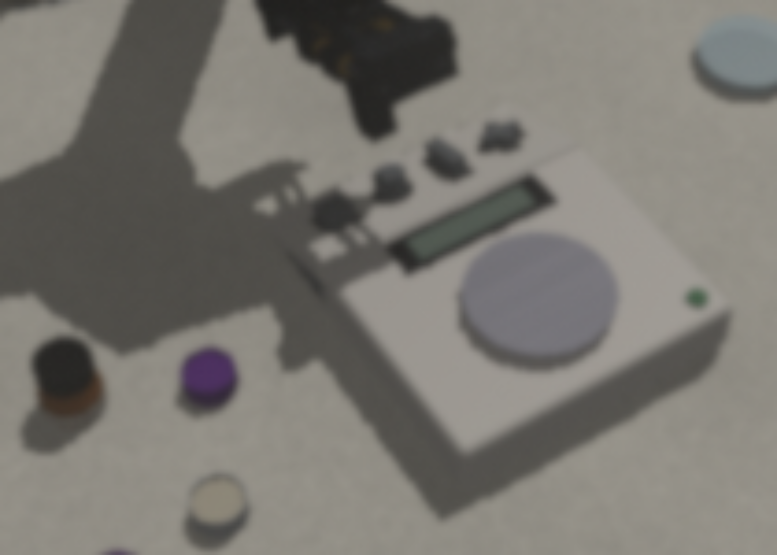

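The round key went down about 7 mm at 5.8 N, was held and released, and now stands proud again at (255,215). The tin is next: hover over it with the tool vertical and the jaws open.

```bash
cat >> plan.py <<'E'
Rd=np.c_[x,np.cross(-z,x),-z]
def rep2(P):
    from cell import env
    s=env.get_state(); D,r=delta(s,np.array(P),Rd); print('move',D.round(4).tolist(),'turn',r.round(4).tolist(),'pos',np.round(s['ee_pos'],4),'F',np.round(s['wrist_force'],2),'w',s['width'],s['clock'])
E
python3 -c "
from plan import *
rep2([.5955,-.3005,.18])"
```

```text
move [0.1339, -0.2739, 0.0356] turn [0.0844, 0.3408, -0.0] pos [ 0.4616 -0.0266  0.1444] F [ 0.63  0.48 -0.71] w 0.0006544729344623997 5.175
```

>>> step_arm(
  plan=[
    [[-0.02,-0.02,0.05],[0.02,0.08,0],0],
    [[0.03,-0.07,0.06],[0.04,0.16,0],0.03],
    [[0.06,-0.12,0.05],[0.06,0.25,0],0.06],
    [[0.09,-0.17,0.045],[0.0844,0.3408,0],0.07],
    [[0.115,-0.22,0.04],[0.0844,0.3408,0],0.07],
    [[0.1339,-0.2739,0.0356],[0.0844,0.3408,0],0.07],
    [[0.1339,-0.2739,0.0356],[0.0844,0.3408,0],0.07],
    [[0.1339,-0.2739,0.0356],[0.0844,0.3408,0],0.07],
  ],
)

```text
clock: 6.18
ee_pos: [0.5952, -0.3001, 0.1786]
ee_rot: [[0.971, -0.24, -0.002], [-0.24, -0.971, 0.002], [-0.002, -0.001, -1.0]]
wrist_force: [0.1, 0.3, -0.1]
width: 0.0685
```

```bash
python3 -c "
from plan import *
rep2([.5955,-.3005,.18])
from cell import vision
p=vision.camera_params('wrist');im,d=vision.capture('wrist');cv2.imwrite('pics/w3.png',im[:,:,::-1]);np.savez('w3.npz',im=im,d=d,**p)"
```

```text
move [0.0003, -0.0004, 0.0014] turn [-0.0017, -0.0018, -0.0] pos [ 0.5952 -0.3001  0.1786] F [ 0.11  0.31 -0.1 ] w 0.0685191253459034 6.175
```

View pics/w3.png

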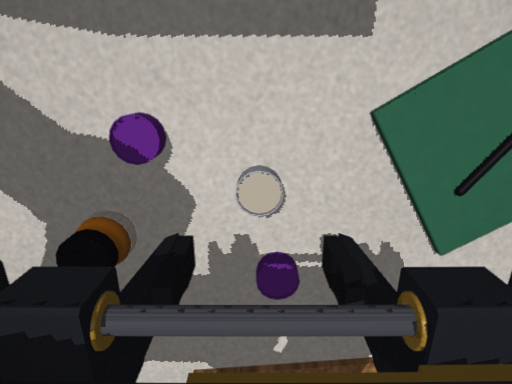

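The cream tin with its aluminium rim is at (260,191). The purple look-alikes are at (137,138) and (278,275).

Run:
```python
from plan import *
a=load('w3.npz'); im=a['im'].astype(int);C=cloud(a,a['d'])
c=C[185:198,252:268].reshape(-1,3);print(np.median(c,0))
zm=np.abs(C[:,:,2]-.018)<.008
k=np.zeros(zm.shape,np.uint8);k[160:225,230:292]=zm[160:225,230:292]
b=max(cv2.findContours(k,0,1)[0],key=cv2.contourArea);print(cv2.boundingRect(b))
w=onz(a,b.reshape(-1,2),.02)[:,:2]*1000;print(cv2.minEnclosingCircle(w.astype(np.float32)))
cr=(im[:,:,0]-im[:,:,2]>20)&(im.sum(2)>300);k=np.zeros(zm.shape,np.uint8);k[160:225,230:292]=cr[160:225,230:292];k=cv2.morphologyEx(k,cv2.MORPH_OPEN,np.ones((5,5)))
b=max(cv2.findContours(k,0,1)[0],key=cv2.contourArea);print(cv2.boundingRect(b))
w=onz(a,b.reshape(-1,2),.02)[:,:2]*1000;print(cv2.minEnclosingCircle(w.astype(np.float32)))
rep2([.5955,-.3005,.068])
```

```text
[ 0.59671015 -0.30016586  0.017098  ]
(236, 167, 48, 49)
((596.3692626953125, -299.9171142578125), 21.20448112487793)
(238, 173, 43, 40)
((596.102294921875, -300.8408508300781), 17.754364013671875)
move [0.0002, -0.001, -0.1113] turn [-0.0012, -0.0012, -0.0008] pos [ 0.5953 -0.2995  0.1793] F [-1.23 -0.3  -0.51] w 0.06981969001665668 6.225
```

>>> step_arm(
  plan=[
    [[0.001,-0.0008,-0.04],[-0.0012,-0.0012,-0.0008],0.07],
    [[0.001,-0.0008,-0.08],[-0.0012,-0.0012,-0.0008],0.07],
    [[0.001,-0.0008,-0.1],[-0.0012,-0.0012,-0.0008],0.07],
    [[0.001,-0.0008,-0.111],[-0.0012,-0.0012,-0.0008],0.07],
    [[0.001,-0.0008,-0.111],[-0.0012,-0.0012,-0.0008],0.07],
  ],
)

```text
clock: 6.85
ee_pos: [0.5963, -0.2997, 0.0683]
ee_rot: [[0.971, -0.24, -0.0], [-0.24, -0.971, 0.0], [-0.0, -0.0, -1.0]]
wrist_force: [0.3, -0.2, -0.4]
width: 0.0701
```

```bash
python3 -c "
from plan import *
rep2([.5963,-.3003,.068])"
```

```text
move [-0.0, -0.0006, -0.0003] turn [-0.0003, -0.0004, -0.0007] pos [ 0.5963 -0.2997  0.0683] F [ 0.33 -0.25 -0.37] w 0.07006922808672894 6.85
```

>>> step_arm(
  plan=[
    [[0,-0.0006,-0.0003],[0,0,0],0.06],
    [[0,-0.0006,-0.0003],[0,0,0],0.052],
    [[0,-0.0006,-0.0003],[0,0,0],0.045],
    [[0,-0.0006,-0.0003],[0,0,0],0.03],
    [[0,-0.0006,-0.0003],[0,0,0],0.03],
    [[0,-0.0006,-0.0003],[0,0,0],0.03],
    [[0,-0.0006,-0.0003],[0,0,0],0.03],
    [[0,-0.0006,-0.0003],[0,0,0],0.03],
  ],
  squeeze=15,
)

```text
clock: 7.85
ee_pos: [0.5964, -0.3003, 0.0683]
ee_rot: [[0.971, -0.24, -0.0], [-0.24, -0.971, 0.0], [-0.0, -0.0, -1.0]]
wrist_force: [-1.6, 0.6, 4.5]
width: 0.0394
```

```bash
python3 -c "
from plan import *
rep2([.658,-.050,.18])"
```

```text
move [0.0616, 0.2503, 0.1117] turn [-0.0001, -0.0002, -0.0007] pos [ 0.5964 -0.3003  0.0683] F [-1.62  0.63  4.52] w 0.03939401244489059 7.85
```

>>> step_arm(
  plan=[
    [[0,0,0.02],[0,0,0],0.03],
    [[0,0,0.06],[0,0,0],0.03],
    [[0,0,0.1],[0,0,0],0.03],
    [[0.01,0.04,0.11],[0,0,0],0.03],
    [[0.02,0.09,0.11],[0,0,0],0.03],
    [[0.033,0.14,0.11],[0,0,0],0.03],
    [[0.045,0.19,0.11],[0,0,0],0.03],
    [[0.055,0.23,0.11],[0,0,0],0.03],
    [[0.0616,0.2503,0.11],[0,0,0],0.03],
    [[0.0616,0.2503,0.11],[0,0,0],0.03],
  ],
)

```text
clock: 9.1
ee_pos: [0.6581, -0.0495, 0.1779]
ee_rot: [[0.971, -0.238, -0.001], [-0.238, -0.971, -0.0], [-0.001, 0.0, -1.0]]
wrist_force: [-0.2, -1.5, -0.8]
width: 0.0395
```

```bash
python3 -c "
from plan import *
rep2([.658,-.050,.134])
from cell import vision
p=vision.camera_params('wrist');im,d=vision.capture('wrist');cv2.imwrite('pics/w4.png',im[:,:,::-1]);np.savez('w4.npz',im=im,d=d,**p)
im,d=vision.capture('scene');cv2.imwrite('pics/s4.png',cv2.resize(im[140:290,130:340],None,fx=3.7,fy=3.7)[:,:,::-1])"
```

```text
move [-0.0001, -0.0005, -0.0439] turn [0.0, -0.0006, -0.0022] pos [ 0.6581 -0.0495  0.1779] F [-0.18 -1.53 -0.79] w 0.03954001524293192 9.1
```

View pics/w4.png

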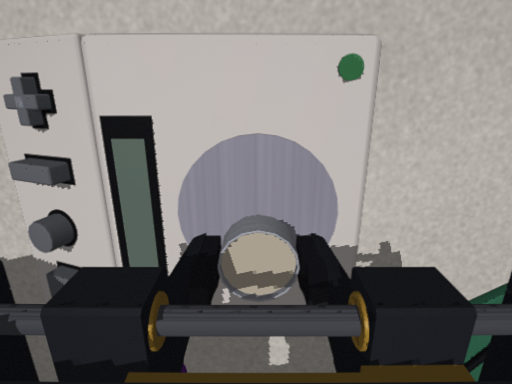

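View pics/s4.png

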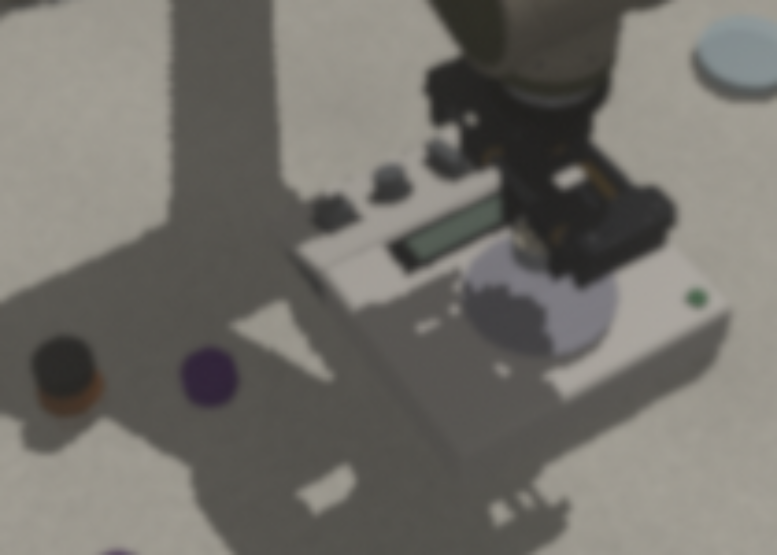

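The tin is held level between the pads at (258,262), above the pan. I expect contact at TCP z of about 0.132, so I'll lower to just above that and then feel for it.

>>> step_arm(
  plan=[
    [[-0.0001,-0.0005,-0.02],[0,0,-0.0022],0.03],
    [[-0.0001,-0.0005,-0.035],[0,0,-0.0022],0.03],
    [[-0.0001,-0.0005,-0.043],[0,0,-0.0022],0.03],
    [[-0.0001,-0.0005,-0.043],[0,0,-0.0022],0.03],
  ],
)

```text
clock: 9.7
ee_pos: [0.6576, -0.0522, 0.1346]
ee_rot: [[0.97, -0.243, -0.001], [-0.243, -0.97, -0.0], [-0.001, 0.0, -1.0]]
wrist_force: [0.0, 0.1, -1.0]
width: 0.0395
```

```bash
python3 -c "
from plan import *
rep2([.658,-.050,.134])"
```

```text
move [0.0004, 0.0022, -0.0006] turn [0.0, -0.0014, 0.0029] pos [ 0.6576 -0.0522  0.1346] F [ 0.01  0.14 -0.95] w 0.039495328213756585 9.7
```

>>> step_arm(
  plan=[
    [[0,0,-0.001],[0,0,0],0.03],
    [[0,0,-0.001],[0,0,0],0.03],
  ],
)

```text
clock: 9.95
ee_pos: [0.6577, -0.0522, 0.134]
ee_rot: [[0.97, -0.243, -0.001], [-0.243, -0.97, -0.0], [-0.001, 0.0, -1.0]]
wrist_force: [0.5, -0.8, -0.5]
width: 0.0397
```

>>> step_arm(
  plan=[
    [[0,0,-0.0007],[0,0,0],0.03],
    [[0,0,-0.0007],[0,0,0],0.03],
  ],
)

```text
clock: 10.2
ee_pos: [0.6578, -0.0522, 0.1334]
ee_rot: [[0.97, -0.243, -0.001], [-0.243, -0.97, -0.0], [-0.0, 0.0, -1.0]]
wrist_force: [-0.2, 0.5, 0.1]
width: 0.04
```

>>> step_arm(
  plan=[
    [[0,0.001,0.001],[0,0,0],0.03],
    [[0.0002,0.0022,0.001],[0,0,0],0.03],
    [[0.0002,0.0022,0],[0,0,0],0.03],
    [[0.0002,0.0022,0],[0,0,0],0.03],
  ],
)

```text
clock: 10.7
ee_pos: [0.6579, -0.05, 0.1333]
ee_rot: [[0.97, -0.243, -0.001], [-0.243, -0.97, -0.0], [-0.001, 0.0, -1.0]]
wrist_force: [0.3, -0.8, -0.1]
width: 0.0394
```

>>> step_arm(
  plan=[
    [[0,0,-0.0006],[0,0,0],0.03],
    [[0,0,-0.0006],[0,0,0],0.03],
  ],
)

```text
clock: 10.95
ee_pos: [0.6579, -0.05, 0.1326]
ee_rot: [[0.97, -0.243, -0.001], [-0.243, -0.97, -0.0], [-0.001, 0.0, -1.0]]
wrist_force: [0.8, -0.4, -1.3]
width: 0.0396
```

>>> step_arm(
  plan=[
    [[0,0,-0.0006],[0,0,0],0.03],
    [[0,0,-0.0006],[0,0,0],0.03],
  ],
)

```text
clock: 11.2
ee_pos: [0.6579, -0.05, 0.1323]
ee_rot: [[0.97, -0.243, -0.001], [-0.243, -0.97, -0.0], [-0.001, 0.0, -1.0]]
wrist_force: [-1.0, -0.2, 2.0]
width: 0.0394
```

>>> step_arm(
  plan=[
    [[0,0,-0.0003],[0,0,0],0.03],
    [[0,0,-0.0003],[0,0,0],0.03],
  ],
)

```text
clock: 11.45
ee_pos: [0.6579, -0.05, 0.1323]
ee_rot: [[0.97, -0.243, -0.0], [-0.243, -0.97, -0.0], [-0.0, 0.0, -1.0]]
wrist_force: [-1.9, 0.1, 3.4]
width: 0.0395
```

The tin is in contact: z has stopped at 0.1323 with 3.4 N. I'll open slowly and then retract.

>>> step_arm(
  plan=[
    [[0,0,0],[0,0,0],0.041],
    [[0,0,0],[0,0,0],0.043],
    [[0,0,0],[0,0,0],0.048],
    [[0,0,0],[0,0,0],0.056],
    [[0,0,0],[0,0,0],0.065],
    [[0,0,0],[0,0,0],0.07],
    [[0,0,0.01],[0,0,0],0.07],
    [[0,0,0.03],[0,0,0],0.07],
    [[0,0,0.07],[0,0,0],0.07],
    [[0,0,0.1],[0,0,0],0.07],
    [[0,0,0.1],[0,0,0],0.07],
  ],
)

```text
clock: 12.82
ee_pos: [0.6585, -0.0501, 0.2353]
ee_rot: [[0.97, -0.243, 0.005], [-0.243, -0.97, -0.002], [0.005, 0.001, -1.0]]
wrist_force: [-0.3, 0.7, -0.2]
width: 0.0698
```

```bash
python3 -c "
from plan import *
from cell import vision
p=vision.camera_params('wrist');im,d=vision.capture('wrist');cv2.imwrite('pics/w5.png',im[:,:,::-1]);np.savez('w5.npz',im=im,d=d,**p)
report('square',.026)"
```

```text
square move [-0.1993, -0.0264, -0.1136] turn [-0.0836, -0.3382, 0.0027] | tip now up/y/n mm [192.88  73.47  72.4 ] F [-0.06 -0.3  -0.95] Fn -0.9 t 12.875 n [-0.3329  0.0824  0.9394]
```

View pics/w5.png

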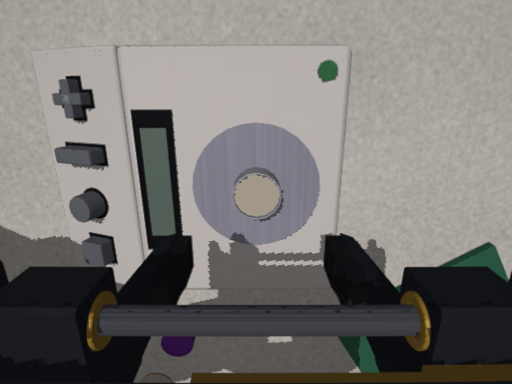

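Run:
```python
from plan import *
a=load('w5.npz'); im=a['im'].astype(int);C=cloud(a,a['d'])
m=((im[:,:,2]-im[:,:,0]>3)&(im.sum(2)>200)).astype(np.uint8);k=m*0;k[110:255,185:330]=m[110:255,185:330]
b=max(cv2.findContours(k,0,1)[0],key=cv2.contourArea);b=b.reshape(-1,2);b=b[b[:,1]<225]
w=onz(a,b,.064)[:,:2]*1000;print('pan',cv2.fitEllipse(w.astype(np.float32)))
m=((im[:,:,0]-im[:,:,2]>15)&(im.sum(2)>250)).astype(np.uint8);k=m*0;k[170:225,230:285]=m[170:225,230:285];k=cv2.morphologyEx(k,cv2.MORPH_OPEN,np.ones((5,5)))
b=max(cv2.findContours(k,0,1)[0],key=cv2.contourArea)
w=onz(a,b.reshape(-1,2),.084)[:,:2]*1000;print('tin',cv2.minEnclosingCircle(w.astype(np.float32)),'z',np.median(C[188:202,248:266,2]))
```

```text
pan ((658.0526123046875, -49.99951171875), (108.4043960571289, 109.1484603881836), 177.6351318359375)
tin ((658.388671875, -50.610595703125), 17.999866485595703) z 0.08122928695712331
```

The tin is upright and within 1 mm of the pan's centre. Now the square key.

>>> step_arm(
  plan=[
    [[-0.05,-0.006,0],[-0.02,-0.08,0],0.04],
    [[-0.1,-0.012,0],[-0.04,-0.17,0],0.02],
    [[-0.16,-0.018,-0.01],[-0.06,-0.25,0],0],
    [[-0.216,-0.0223,-0.04],[-0.0836,-0.3382,0.0027],0],
    [[-0.216,-0.0223,-0.0666],[-0.0836,-0.3382,0.0027],0],
    [[-0.216,-0.0223,-0.0666],[-0.0836,-0.3382,0.0027],0],
    [[-0.216,-0.0223,-0.0666],[-0.0836,-0.3382,0.0027],0],
    [[-0.216,-0.0223,-0.0666],[-0.0836,-0.3382,0.0027],0],
  ],
  squeeze=10,
)

```text
clock: 13.88
ee_pos: [0.4428, -0.0724, 0.1672]
ee_rot: [[0.911, -0.24, 0.334], [-0.225, -0.971, -0.083], [0.344, 0.0, -0.939]]
wrist_force: [-0.1, -1.1, 0.1]
width: 0.0005
```

```bash
python3 -c "
from plan import *
report('square',.024)"
```

```text
square move [0.0165, -0.0041, -0.0496] turn [0.0007, 0.0015, -0.0005] | tip now up/y/n mm [1.120e+00 2.000e-02 7.638e+01] F [-0.12 -1.1   0.09] Fn 0.04 t 13.875 n [-0.3329  0.0824  0.9394]
```

>>> step_arm(
  plan=[
    [[0.0083,-0.002,-0.025],[0.0007,0.0015,-0.0005],0],
    [[0.0165,-0.0041,-0.0496],[0.0007,0.0015,-0.0005],0],
    [[0.0165,-0.0041,-0.0496],[0.0007,0.0015,-0.0005],0],
    [[0.0165,-0.0041,-0.0496],[0.0007,0.0015,-0.0005],0],
    [[0.0165,-0.0041,-0.0496],[0.0007,0.0015,-0.0005],0],
  ],
)

```text
clock: 14.5
ee_pos: [0.4595, -0.0765, 0.1186]
ee_rot: [[0.911, -0.24, 0.334], [-0.225, -0.971, -0.083], [0.344, 0.0, -0.939]]
wrist_force: [0.8, -1.2, 0.3]
width: 0.0002
```

```bash
python3 -c "
from plan import *
report('square',.017)"
```

```text
square move [0.0022, -0.0006, -0.0075] turn [0.0007, 0.0015, -0.0001] | tip now up/y/n mm [5.300e-01 2.000e-02 2.483e+01] F [ 0.75 -1.19  0.32] Fn -0.05 t 14.5 n [-0.3329  0.0824  0.9394]
```

>>> step_arm(
  plan=[
    [[0.0011,-0.0003,-0.0037],[0.0007,0.0015,0],0],
    [[0.0022,-0.0006,-0.0075],[0.0007,0.0015,0],0],
    [[0.0022,-0.0006,-0.0075],[0.0007,0.0015,0],0],
  ],
)

```text
clock: 14.88
ee_pos: [0.4616, -0.0771, 0.1108]
ee_rot: [[0.912, -0.24, 0.332], [-0.226, -0.971, -0.082], [0.342, -0.0, -0.94]]
wrist_force: [-0.1, 0.2, -0.7]
width: 0.0002
```

```bash
python3 -c "
from plan import *
report('square',.017)"
```

```text
square move [0.0, 0.0, 0.0003] turn [-0.0002, -0.0005, -0.0001] | tip now up/y/n mm [-1.500e-01 -1.000e-02  1.676e+01] F [-0.09  0.18 -0.73] Fn -0.64 t 14.875 n [-0.3329  0.0824  0.9394]
```

>>> step_arm(
  plan=[
    [[0.0003,-0.0001,-0.001],[0,0,0],0],
    [[0.0003,-0.0001,-0.001],[0,0,0],0],
  ],
)

```text
clock: 15.12
ee_pos: [0.4619, -0.0772, 0.1097]
ee_rot: [[0.912, -0.24, 0.332], [-0.226, -0.971, -0.082], [0.342, -0.0, -0.94]]
wrist_force: [-0.2, -0.5, 0.6]
width: 0.0003
```

```bash
python3 -c "
from plan import *
report('square',.017)"
```

```text
square move [-0.0003, 0.0001, 0.0014] turn [-0.0004, -0.0007, -0.0001] | tip now up/y/n mm [-0.26 -0.02 15.63] F [-0.2  -0.53  0.57] Fn 0.56 t 15.125 n [-0.3329  0.0824  0.9394]
```

>>> step_arm(
  plan=[
    [[0.0003,-0.0001,-0.001],[0,0,0],0],
    [[0.0003,-0.0001,-0.001],[0,0,0],0],
  ],
)

```text
clock: 15.38
ee_pos: [0.4623, -0.0773, 0.1088]
ee_rot: [[0.912, -0.24, 0.332], [-0.226, -0.971, -0.082], [0.342, -0.0, -0.94]]
wrist_force: [0.3, 0.7, 2.2]
width: 0.0005
```

```bash
python3 -c "
from plan import *
report('square',.017)"
```

```text
square move [-0.0006, 0.0002, 0.0023] turn [-0.0002, -0.0004, -0.0002] | tip now up/y/n mm [-0.21 -0.03 14.64] F [0.31 0.66 2.15] Fn 1.97 t 15.375 n [-0.3329  0.0824  0.9394]
```

>>> step_arm(
  plan=[
    [[0.0003,-0.0001,-0.001],[0,0,0],0],
    [[0.0003,-0.0001,-0.001],[0,0,0],0],
  ],
)

```text
clock: 15.62
ee_pos: [0.4626, -0.0774, 0.1078]
ee_rot: [[0.912, -0.24, 0.333], [-0.226, -0.971, -0.082], [0.343, -0.0, -0.94]]
wrist_force: [-0.5, 0.4, 2.0]
width: 0.0004
```

```bash
python3 -c "
from plan import *
report('square',.017)"
```

```text
square move [-0.0009, 0.0003, 0.0033] turn [-0.0002, -0.0003, -0.0001] | tip now up/y/n mm [-0.23 -0.05 13.59] F [-0.49  0.42  2.05] Fn 2.12 t 15.625 n [-0.3329  0.0824  0.9394]
```

>>> step_arm(
  plan=[
    [[0.0006,-0.0001,-0.0017],[0,0,0],0],
    [[0.0012,-0.0003,-0.0034],[0,0,0],0],
    [[0.0018,-0.0004,-0.0051],[0,0,0],0],
    [[0.0018,-0.0004,-0.0051],[0,0,0],0],
  ],
)

```text
clock: 16.12
ee_pos: [0.4644, -0.0779, 0.1027]
ee_rot: [[0.912, -0.24, 0.333], [-0.226, -0.971, -0.082], [0.343, -0.0, -0.939]]
wrist_force: [-1.8, -0.9, 5.3]
width: 0.0006
```

```bash
python3 -c "
from plan import *
report('square',.0135)"
```

```text
square move [-0.0016, 0.0004, 0.0051] turn [-0.0002, -0.0003, -0.0001] | tip now up/y/n mm [-0.22 -0.03  8.1 ] F [-1.76 -0.89  5.27] Fn 5.46 t 16.125 n [-0.3329  0.0824  0.9394]
```

>>> step_arm(
  plan=[
    [[0.0001,0,-0.0004],[0,0,0],0],
    [[0.0001,0,-0.0004],[0,0,0],0],
  ],
)

```text
clock: 16.38
ee_pos: [0.4646, -0.0779, 0.1023]
ee_rot: [[0.912, -0.24, 0.333], [-0.226, -0.971, -0.082], [0.343, -0.0, -0.939]]
wrist_force: [-1.5, 0.8, 5.2]
width: 0.0004
```

```bash
python3 -c "
from plan import *
report('square',.0135)"
```

```text
square move [-0.0017, 0.0005, 0.0055] turn [-0.0001, -0.0001, -0.0001] | tip now up/y/n mm [-0.2  -0.02  7.75] F [-1.52  0.78  5.23] Fn 5.49 t 16.375 n [-0.3329  0.0824  0.9394]
```

>>> step_arm(
  plan=[
    [[0,0,0],[0,0,0],0],
    [[-0.0033,0.0008,0.0094],[0,0,0],0],
    [[-0.0167,0.0041,0.047],[0,0,0],0],
    [[-0.0167,0.0041,0.047],[0,0,0],0],
    [[-0.0167,0.0041,0.047],[0,0,0],0],
  ],
)

```text
clock: 17.0
ee_pos: [0.4478, -0.0738, 0.1492]
ee_rot: [[0.912, -0.24, 0.333], [-0.226, -0.971, -0.082], [0.343, -0.0, -0.939]]
wrist_force: [-0.0, 0.0, -0.4]
width: 0.0003
```

```bash
python3 -c "
from plan import *
report('bar',.055);report('bar',.026)"
```

```text
bar move [0.0248, 0.0949, -0.0024] turn [-0.0001, -0.0002, -0.0] | tip now up/y/n mm [ -0.38 -98.05  57.68] F [-0.01  0.04 -0.4 ] Fn -0.37 t 17.0 n [-0.3329  0.0824  0.9394]
bar move [0.0344, 0.0925, -0.0296] turn [-0.0001, -0.0002, -0.0] | tip now up/y/n mm [ -0.38 -98.05  57.68] F [-0.01  0.04 -0.4 ] Fn -0.37 t 17.0 n [-0.3329  0.0824  0.9394]
```

>>> step_arm(
  plan=[
    [[0.0124,0.0475,0],[0,0,0],0],
    [[0.0248,0.0949,-0.0024],[0,0,0],0],
    [[0.0248,0.0949,-0.0024],[0,0,0],0],
    [[0.0344,0.0925,-0.0296],[0,0,0],0],
    [[0.0344,0.0925,-0.0296],[0,0,0],0],
    [[0.0344,0.0925,-0.0296],[0,0,0],0],
    [[0.0344,0.0925,-0.0296],[0,0,0],0],
  ],
)

```text
clock: 17.88
ee_pos: [0.4821, 0.0183, 0.1202]
ee_rot: [[0.912, -0.241, 0.333], [-0.226, -0.971, -0.083], [0.343, -0.0, -0.939]]
wrist_force: [0.8, 0.1, -0.1]
width: 0.0006
```

```bash
python3 -c "
from plan import *
report('bar',.019)
from cell import vision
im,d=vision.capture('wrist');cv2.imwrite('pics/w6.png',im[:,:,::-1])"
```

```text
bar move [0.0024, -0.0002, -0.0072] turn [0.0001, 0.0006, 0.0006] | tip now up/y/n mm [ 0.28 -0.42 26.63] F [ 0.77  0.08 -0.09] Fn -0.33 t 17.875 n [-0.3329  0.0824  0.9394]
```

View pics/w6.png

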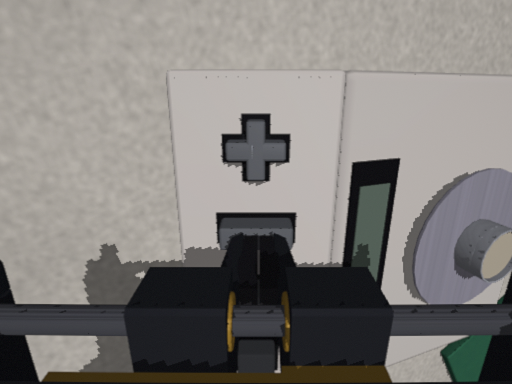

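The closed fingers are centred over the bar key at (257,235). The cross (256,150) is well clear and the tin is still on the pan.

>>> step_arm(
  plan=[
    [[0.0012,-0.0001,-0.0036],[0,0,0],0],
    [[0.0024,-0.0002,-0.0072],[0,0,0],0],
    [[0.0024,-0.0002,-0.0072],[0,0,0],0],
  ],
)

```text
clock: 18.3
ee_pos: [0.4845, 0.0183, 0.1127]
ee_rot: [[0.912, -0.241, 0.333], [-0.226, -0.971, -0.083], [0.343, -0.0, -0.939]]
wrist_force: [-0.3, 0.2, -0.9]
width: 0.0005
```

```bash
python3 -c "
from plan import *
report('bar',.017)"
```

```text
bar move [0.0007, -0.0003, -0.0016] turn [0.0, 0.0002, 0.0004] | tip now up/y/n mm [-0.09  0.08 18.77] F [-0.35  0.23 -0.88] Fn -0.7 t 18.3 n [-0.3329  0.0824  0.9394]
```

>>> step_arm(
  plan=[
    [[0.0003,-0.0001,-0.001],[0,0,0],0],
    [[0.0003,-0.0001,-0.001],[0,0,0],0],
  ],
)

```text
clock: 18.55
ee_pos: [0.4848, 0.0182, 0.1116]
ee_rot: [[0.912, -0.241, 0.333], [-0.226, -0.971, -0.082], [0.343, -0.0, -0.939]]
wrist_force: [0.8, 0.1, 0.0]
width: 0.0004
```

```bash
python3 -c "
from plan import *
report('bar',.017)"
```

```text
bar move [0.0004, -0.0002, -0.0005] turn [-0.0, -0.0, 0.0003] | tip now up/y/n mm [-0.21  0.08 17.64] F [0.8  0.08 0.  ] Fn -0.26 t 18.55 n [-0.3329  0.0824  0.9394]
```

>>> step_arm(
  plan=[
    [[0.0003,-0.0001,-0.001],[0,0,0],0],
    [[0.0003,-0.0001,-0.001],[0,0,0],0],
  ],
)

```text
clock: 18.8
ee_pos: [0.4852, 0.0181, 0.1107]
ee_rot: [[0.912, -0.241, 0.333], [-0.226, -0.971, -0.082], [0.343, -0.0, -0.939]]
wrist_force: [-1.1, -0.1, 2.6]
width: 0.0007
```

```bash
python3 -c "
from plan import *
report('bar',.017)"
```

```text
bar move [0.0, -0.0001, 0.0004] turn [0.0, 0.0002, 0.0003] | tip now up/y/n mm [-0.15  0.07 16.65] F [-1.09 -0.09  2.6 ] Fn 2.8 t 18.8 n [-0.3329  0.0824  0.9394]
```

>>> step_arm(
  plan=[
    [[0.0003,-0.0001,-0.001],[0,0,0],0],
    [[0.0003,-0.0001,-0.001],[0,0,0],0],
  ],
)

```text
clock: 19.05
ee_pos: [0.4855, 0.018, 0.1097]
ee_rot: [[0.912, -0.24, 0.333], [-0.226, -0.971, -0.082], [0.343, -0.0, -0.939]]
wrist_force: [0.3, 0.4, 1.7]
width: 0.0001
```

```bash
python3 -c "
from plan import *
report('bar',.017)"
```

```text
bar move [-0.0003, 0.0, 0.0014] turn [0.0, 0.0004, 0.0002] | tip now up/y/n mm [-0.15  0.07 15.62] F [0.25 0.43 1.71] Fn 1.55 t 19.05 n [-0.3329  0.0824  0.9394]
```

>>> step_arm(
  plan=[
    [[0.0006,-0.0001,-0.0017],[0,0,0],0],
    [[0.0012,-0.0003,-0.0034],[0,0,0],0],
    [[0.0018,-0.0004,-0.0051],[0,0,0],0],
    [[0.0018,-0.0004,-0.0051],[0,0,0],0],
  ],
)

```text
clock: 19.55
ee_pos: [0.4873, 0.0176, 0.1046]
ee_rot: [[0.912, -0.24, 0.333], [-0.226, -0.971, -0.083], [0.343, -0.0, -0.939]]
wrist_force: [-1.7, 0.1, 4.8]
width: 0.0006
```

```bash
python3 -c "
from plan import *
report('bar',.0135)"
```

```text
bar move [-0.001, 0.0001, 0.0032] turn [0.0001, 0.0003, 0.0002] | tip now up/y/n mm [-0.17  0.09 10.13] F [-1.69  0.06  4.76] Fn 5.04 t 19.55 n [-0.3329  0.0824  0.9394]
```

>>> step_arm(
  plan=[
    [[0.0001,0,-0.0003],[0,0,0],0],
    [[0.0001,0,-0.0003],[0,0,0],0],
  ],
)

```text
clock: 19.8
ee_pos: [0.4874, 0.0176, 0.1043]
ee_rot: [[0.912, -0.24, 0.333], [-0.226, -0.971, -0.083], [0.343, -0.0, -0.939]]
wrist_force: [-2.3, 0.6, 4.4]
width: 0.0005
```

```bash
python3 -c "
from plan import *
report('bar',.0135)"
```

```text
bar move [-0.0011, 0.0002, 0.0035] turn [0.0001, 0.0004, 0.0003] | tip now up/y/n mm [-0.17  0.09  9.84] F [-2.34  0.56  4.35] Fn 4.92 t 19.8 n [-0.3329  0.0824  0.9394]
```

>>> step_arm(
  plan=[
    [[0,0,0],[0,0,0],0],
    [[-0.0033,0.0008,0.0094],[0,0,0],0],
    [[-0.0167,0.0041,0.047],[0,0,0],0],
    [[-0.033,0.0082,0.094],[0,0,0],0],
    [[-0.05,0.0122,0.141],[0,0,0],0],
    [[-0.05,0.0122,0.141],[0,0,0],0],
    [[-0.05,0.0122,0.141],[0,0,0],0],
  ],
)

```text
clock: 20.68
ee_pos: [0.4371, 0.0298, 0.2448]
ee_rot: [[0.912, -0.24, 0.333], [-0.226, -0.971, -0.082], [0.343, 0.0, -0.939]]
wrist_force: [-0.8, -0.0, -0.6]
width: 0.0005
```

```bash
python3 -c "
from plan import *
from cell import vision
im,d=vision.capture('wrist');p=vision.camera_params('wrist');cv2.imwrite('pics/w7.png',im[:,:,::-1])
im,d=vision.capture('scene');cv2.imwrite('pics/s7.png',cv2.resize(im,None,fx=1.5,fy=1.5)[:,:,::-1])
report('bar',.05)"
```

```text
bar move [0.0369, -0.009, -0.102] turn [-0.0004, -0.0022, 0.0004] | tip now up/y/n mm [ -0.89  -0.16 158.86] F [ 0.11 -0.09 -0.65] Fn -0.66 t 20.775 n [-0.3329  0.0824  0.9394]
```

View pics/w7.png

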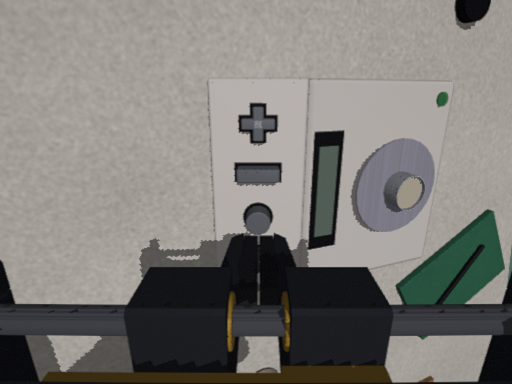

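View pics/s7.png

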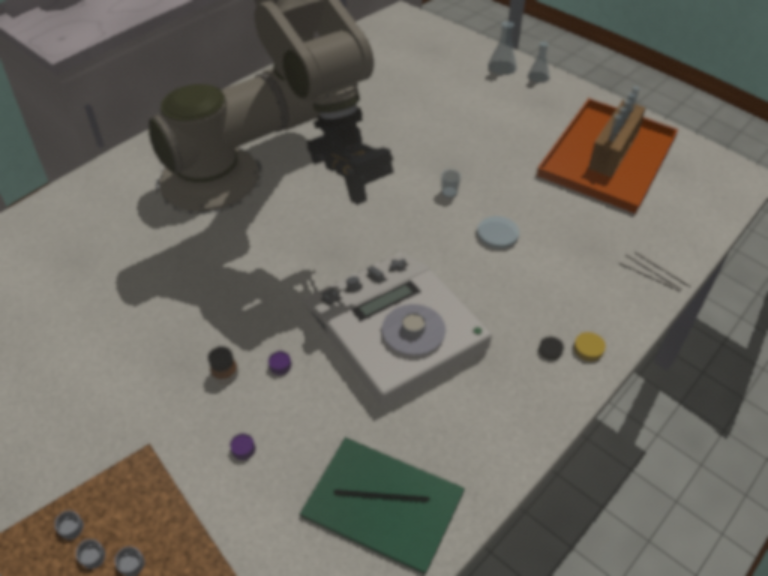

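The tin stands upright in the middle of the pan (scene 413,324) and the keys are released. The dish, jar, beaker and purple look-alikes are where they were, and the arm is clear.

```bash
python3 -c "
from cell import hand_in
print(hand_in())"
```

```text
the job is handed in; nothing more can be done
None
```

The job is done in the order asked and handed in at about 21 s.

- **Round key:** pressed about 7 mm, with a peak reading of 5.8 N, then released.
- **Tin:** I picked up the cream wax tin and lowered it onto the pan until I felt contact at about 3 N. After release it measured within 1 mm of the pan's centre. The final images show it upright.
- **Square key, then bar key:** each pressed about 7 mm, at 5.5 N and 5.0 N, held for about half a second, then released.

**Last checks:**
- The cross key was never touched, and the arm ended clear of everything.
- The dish, jar, beaker and purple look-alikes looked unmoved in the final scene picture; I did not measure them again.
- The fingers hid the square key in the last wrist view, so I did not closely confirm that it sprang back.
- Force readings were noisy by about 1 N, so key travel comes from the felt contact height and is good to about 0.5 mm. No reading showed the jump of a hard stop.

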